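# Index the board carriage of a test jig and start the test

### The job

Bring the circuit board into its test position: push the orange plate of the jig's sprung carriage well in past the stop pin, then let go so that the carriage springs back and is caught by the pin half-way, with the board under the probes. Only then press the green start button all the way down and let it come back up. Use the fingertips only: pick nothing up, do not press the red button, and leave the other things on the bench where they are.

Things in the scene. Friction and masses are not known exactly. Their poses are not given: they have to be found in the camera images.
- jig: Board-test jig, fixed to the bench: aluminium base plate 240 (x) x 170 (y) x 12 high, origin under its centre, its x axis is the direction in which the carriage is pushed (away from the robot, turned up to 0.4 rad either way). A blue probe bridge, 164 wide and 90 high, stands across the middle (x = -15 to +15).
- carriage (a joint): Sprung black carriage with a green circuit board, sliding along the jig's +x; value in m, 0 = out (start), 0.060 = end stop. A spring pushes it out with 4 N at 0, 10 N at 0.060; slipping over the pin adds about 2 N. Once pushed beyond 0.031 and let go it springs back and is caught at 0.030 (mid position, board under the probes); let go before that, it returns to 0.
- push_face (a point): Centre of the front face of the carriage's upright orange push plate, on the jig's centre line, 48 above the bench; moves with the carriage. Plate 70 wide, 10 thick, from 21 to 75 above the bench; the face looks along the jig's -x. Ahead of it is only the 12 high base plate, which reaches 14 beyond the face at rest.
- pin_top (a point): Top of the sprung brass stop pin when it is up, 31 above the bench, 8 diameter, on the jig's +y side. The orange tooth on the carriage's side slips over it on the way in; the pin snaps up behind the tooth and catches it on the way back. Works by itself; need not be touched.
- start_button (a joint): Green start button, value in m: 0 = up, 0.006 = fully down; a spring of 5 N at full depth returns it.
- start_button_top (a point): Centre of the top of the green button: 30 diameter cap, standing 10 above its black collar (46 diameter); 57 above the bench on a grey box 70 x 70 x 35 high that is fixed to the bench. Green may be left or right of the jig.
- stop_button (a joint): Red stop button, value as for the green one. Not to be pressed.
- stop_button_top (a point): Centre of the top of the red button, same box and size as the green one, on the other side of the jig.
- heat_sink_mid (a point): Loose finned aluminium heat sink, 40 x 30 x 25 high, beside the jig; the point is its centre, half-way up. Bystander.
- spool_mid (a point): Loose blue reel of solder standing on its end, 54 diameter, 40 high, beside the jig; the point is its centre, half-way up. Bystander.
- spare_board_mid (a point): Loose spare green circuit board, 70 x 50 x 14 high; the point is its centre, half-way up. Bystander.
- parts_tray_mid (a point): Loose clear divided tray of components, 90 x 130 x 30 high; the point is its centre, half-way up. Bystander.
- multimeter_mid (a point): Loose grey multimeter, 150 x 80 x 35 high; the point is its centre, half-way up. Bystander.
- flux_jar_mid (a point): Loose amber jar with white cap, 52 diameter, 60 high; the point is its centre, half-way up. Bystander.
- screwdriver_grip (a point): Loose screwdriver with yellow handle, 170 long, lying on the bench; the point is in its handle. Bystander.
- brush_grip (a point): Loose cleaning brush with dark wooden handle, 160 long, lying on the bench; the point is in its handle. Bystander.
Mind the look-alikes: they are no part of the job. What is shaped like the part that bears stop_button but pink or turquoise is not meant. Leave any pink or yellow look-alike of the part that bears start_button alone.

How it is judged:
By the outcome, as a careful person would: the job done as asked, in the order asked, and still so for the second after the job is handed in, with the robot touching nothing.
It also fails if it takes over 43 s, if anything falls off the work surface, if the arm or the gripper's body presses on something with over 40 N, if the wrist force passes 120 N, or if a joint passes its speed limit or range.

### The arm

A 6-joint arm with a two-finger parallel gripper is mounted at the origin on the work surface. World frame = base frame: x ahead of the robot, y to its left, z up, the work surface at z = 0. Lengths are in m, angles in rad, forces in N, time in s.
With the tool pointing down it reaches from about 0.25 to 0.725 m from the base axis. Payload 4 kg.
Tool frame: the origin (TCP) lies at the very end of the fingers, on their centre line; the grasp point (between the pads) lies 19 mm behind it (tcp_to_grasp is the distance from the TCP to the grasp point, in m); z points along the fingers, x is the direction in which the jaws open and shut, and the axes are right-handed (so a half turn about z gives the same grasp; the last joint's range is limited). The gripper opens to 85 mm and grips with 20 to 120 N. Pads are 22 mm wide; open, the fingers measure 114 mm over their backs; the gripper's body (76 mm by 85 mm) begins 54 mm behind the grasp point. The pads swing forward as they close: fully open they stand 13 mm farther back than shut.
Start: joints at [-1.269, 0.241, 0.005, 1.335, 0, 1.571], TCP at [0.149, -0.477, 0.231] pointing down, gripper open.
Joint ranges: [-2.72, 2.72], [-1.05, 1.87], [-1.09, 1.28], [-1.99, 2.15], [-1.42, 1.44], [-3.14, 3.14]. Speed limits (rad/s): [2.79, 2.79, 3.14, 3.14, 3.14, 3.14].

### API

Orientations are given as a 3x3 rotation matrix whose columns are the frame's x, y, z axes.
In Python, from workcell import * gives the robot as it stands.
- The arm moves only by the tool arm_command, never from a script. Its argument "increments" is text: rows parted by semicolons, each of 7 numbers parted by spaces: the turn, a rotation vector about the tool's x, y, z in degrees, then the shift along the tool's x, y, z in cm, then the closure, from 0 (fully open) to 1 (shut). A call has 1 to 12 rows; each row shifts and turns the pose as measured when the row begins, along the tool's axes as they then stand; what a row does not reach is not made up. A row lasts 1/8 s, in which the tool goes at most 62.5 mm and 10.7 degrees, less where a joint would pass 70% of its speed; a pose out of reach is approached as far as the arm can. A call with a gripper value outside its range is refused whole. The fingers move at their own pace and stop on an object; "squeeze" is the grip in N (left out, the last holds). Time passes only in rows, so rows that do not move let the fingers close. It gives the time, the measured TCP pose, the force and the opening at its end, in the units of the state.
- observe(): the state, without advancing time (a new reading comes with each control period).
- get_image(name): name is "scene" or "top"; returns (picture, depth): 480x640x3 uint8, red, green, blue; 480x640 float32, m along the optical axis (not along the pixel's ray), 0 where there is no reading.
- camera_model(name): a dict with "camera_matrix" (3x3 intrinsics, pixels), "R" (3x3) and "t" (3): a world point X has camera coordinates R X + t. Camera axes: x right, y down, z forward; pixel columns grow to the right and rows downward; lengths in m; the calibration is good to about 2 mm. A picture is of the moment at which its call begins. camera_model takes no time and is no camera call.
- hand_in(): hands the job in, once; it reports no verdict.
The state is a dict: "clock": time; "joint_pos": joint angles; "qd": joint speeds; "joint_torque": joint torques, N m; "eef_pos": TCP position; "eef_rot": TCP orientation; "force": force on the tool from outside, world axes, zero at the start; "wrist_torque": the same for the moment, N m; "grip_width": opening from 0.0 (shut) to 1.0 (fully open).
Only numpy, scipy, OpenCV 4.12 (cv2) and the standard library are available. Lean on these libraries where they do the work, as an engineer would, in place of code of your own. Each camera call takes 0.05 s, during which the arm holds its last target.

## Working session

There is one attempt and no reset: what is moved stays moved. The work goes in short steps, Python scripts to look and compute and a tool call to move; the robot and the scene stay as the last step left them, time stands still between calls to the robot, and variables do not carry over. Pictures are saved under pics/ and viewed, and the job is handed in when it is done.

Besides the shell and the picture viewer there is one more tool, called after "Request:" as a command line: name --argument value ..., lists and objects as JSON in quotes. arm_command: Moves the arm, as the interface text tells. Its arguments: {"type":"object","properties":{"increments":{"type":"string"},"squeeze":{"type":"number"}},"required":["increments"]}

```bash
mkdir -p pics; ls
python3 - <<'E'
from workcell import *
import cv2,numpy as np
s=observe();print(s['clock'],s['eef_pos'],s['eef_rot'],s['force'],s['grip_width'])
for n in("top","scene"):
    p,d=get_image(n);cv2.imwrite(f"pics/{n}0.png",p[:,:,::-1]);np.save(f"pics/{n}0.npy",d)
    m=camera_model(n);print(n,m)
E
```

```text
pics
0.0 [ 0.14842414 -0.47679965  0.23041058] [[ 2.97218789e-01 -9.54809195e-01 -6.26122738e-04]
 [-9.54807094e-01 -2.97219448e-01  2.00320656e-03]
 [-2.09877589e-03  2.43580621e-06 -9.99997798e-01]] [0.36652127 0.39031666 0.34412139] 0.9960495034710694
top {'camera_matrix': array([[584.85299149,   0.        , 313.03243792],
       [  0.        , 584.85299149, 239.58988367],
       [  0.        ,   0.        ,   1.        ]]), 'R': array([[-0.07854372, -0.9969086 , -0.00203189],
       [-0.97255359,  0.07707232, -0.21954353],
       [ 0.21902144, -0.01526765, -0.97560059]]), 't': array([0.05277764, 0.56475944, 1.40130151])}
scene {'camera_matrix': array([[450.30381726,   0.        , 324.83438154],
       [  0.        , 450.30381726, 234.69569043],
       [  0.        ,   0.        ,   1.        ]]), 'R': array([[ 0.4262579 ,  0.90451723, -0.01236029],
       [ 0.77706506, -0.37312234, -0.50690197],
       [-0.46311347,  0.20646622, -0.86191508]]), 't': array([-0.23239955, -0.39394555,  1.41439562])}
```

View pics/top0.png

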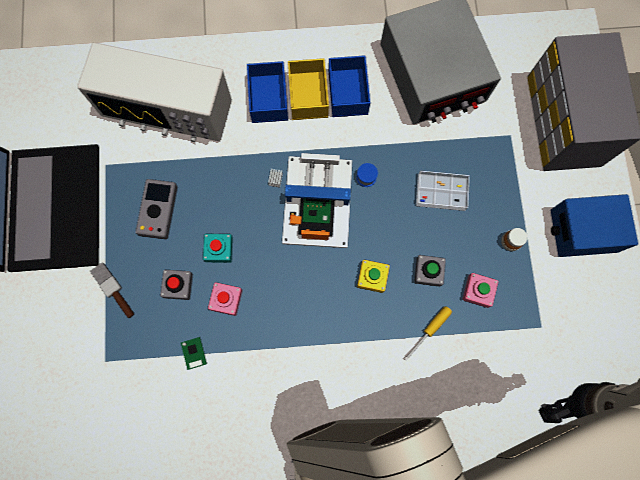

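View pics/scene0.png

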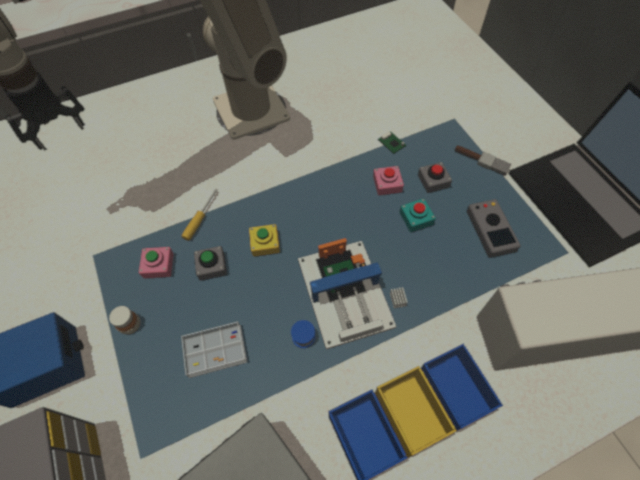

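The top view shows the jig at about (316,200), with its orange push plate at (316,234). There are three green buttons: yellow box (374,274), grey box (431,268) and pink box (483,290). The red ones are grey (174,283), turquoise (217,247) and pink (225,298). By the description, the start button is the grey box at (431,268). I'll check that in close crops.

Run:
```python
import cv2
p=cv2.imread("pics/top0.png")
a=cv2.resize(p[145:255,260:370],None,fx=5,fy=5,interpolation=cv2.INTER_CUBIC)
cv2.imwrite("pics/cj.png",a)
a=cv2.resize(p[240:310,350:510],None,fx=5,fy=5,interpolation=cv2.INTER_CUBIC)
cv2.imwrite("pics/cb.png",a)
```

```text
(no output)
```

View pics/cj.png

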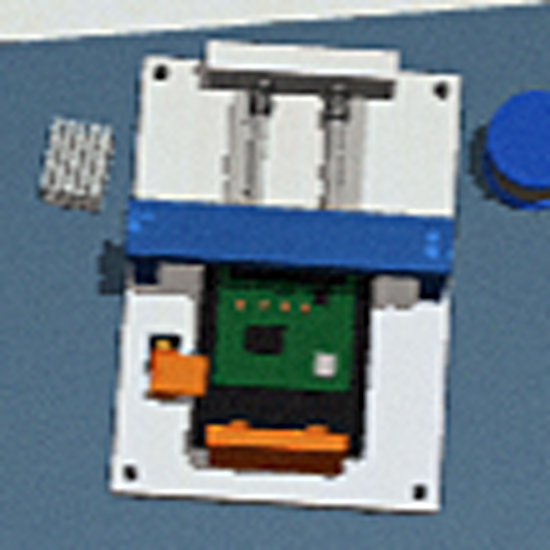

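View pics/cb.png

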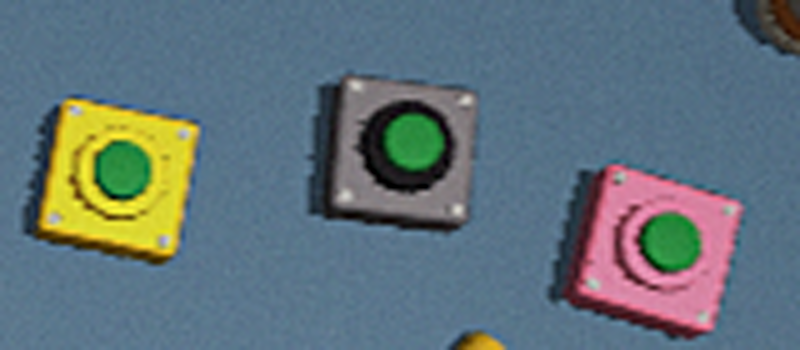

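The grey box has a black collar and a green cap at crop (413,142), so it is the start button. Next I measure the jig corners, the plate and the buttons.

```bash
cat > h.py <<'E'
import numpy as np
from workcell import camera_model
def ray(n,u,v,z):
    m=camera_model(n);K,R,t=m["camera_matrix"],m["R"],m["t"]
    d=R.T@np.linalg.solve(K,[u,v,1]);c=-R.T@t
    return c+d*(z-c[2])/d[2]
def dep(n,u,v,D):
    m=camera_model(n);K,R,t=m["camera_matrix"],m["R"],m["t"]
    return R.T@(np.linalg.solve(K,[u,v,1])*D[int(round(v)),int(round(u))]-t)
def proj(n,X):
    m=camera_model(n);c=m["camera_matrix"]@(m["R"]@np.array(X)+m["t"]);return c[:2]/c[2]
E
python3 - <<'E'
from h import *
np.set_printoptions(precision=4,suppress=True)
D=np.load("pics/top0.npy")
f=lambda x,y:(260+(x-2)/5,145+(y-2)/5)
C=np.array([ray("top",*f(*c),.012) for c in[(142,55),(460,72),(438,510),(110,492)]])
print(C,C.mean(0))
for a,b in((0,1),(1,2),(2,3),(3,0)):print(np.linalg.norm(C[a]-C[b]))
fw=(C[0]-C[3]+C[1]-C[2]);yaw1=np.arctan2(fw[1],fw[0]);lf=(C[0]-C[1]+C[3]-C[2]);yaw2=np.arctan2(-lf[0],lf[1]);print("yaw",yaw1,yaw2)
yaw=(yaw1*240+yaw2*170)/410
ex=np.array([np.cos(yaw),np.sin(yaw),0]);o=C.mean(0)
print("face pred from base",o+ex*(-.106),"yaw",yaw)
for c in[(207,446),(348,450)]:
    X=ray("top",*f(*c),.075);print("plate top front",X, (X-o)@ex, dep("top",*f(*c),D))
u=(350+411/5,240+140/5);print("green",ray("top",*u,.057),dep("top",*u,D))
# blob in scene & top for grey green button
print(dep("top",176,282,D))
import cv2
p=cv2.imread("pics/scene0.png");Ds=np.load("pics/scene0.npy")
hsv=cv2.cvtColor(p,cv2.COLOR_BGR2HSV);m=cv2.inRange(hsv,(45,80,40),(85,255,255))
n,l,s,c=cv2.connectedComponentsWithStats(m)
for i in range(1,n):
    if s[i,4]>40:print(c[i],s[i,4],ray("scene",*c[i],.057))
p=cv2.imread("pics/top0.png")
hsv=cv2.cvtColor(p,cv2.COLOR_BGR2HSV);m=cv2.inRange(hsv,(45,80,40),(85,255,255))
n,l,s,c=cv2.connectedComponentsWithStats(m)
for i in range(1,n):
    if s[i,4]>40:print(c[i],s[i,4],ray("top",*c[i],.057))
from workcell import *
print(observe()['clock'])
E
```

```text
[[ 0.8138  0.0561  0.012 ]
 [ 0.7907 -0.1129  0.012 ]
 [ 0.5531 -0.0793  0.012 ]
 [ 0.576   0.0892  0.012 ]] [ 0.6834 -0.0117  0.012 ]
0.17051837587377058
0.2399995134053087
0.16998974706279338
0.24013097009396456
yaw -0.13939863591529802 -0.13553519172791345
face pred from base [0.5784 0.0028 0.012 ] yaw -0.13779672003272395
plate top front [0.5815 0.037  0.075 ] -0.10761059036920098 [0.5936 0.0372 0.0238]
plate top front [ 0.5739 -0.0328  0.075 ] -0.10553646540838083 [ 0.5749 -0.033   0.0706]
green [ 0.4729 -0.2815  0.057 ] [ 0.4734 -0.2822  0.0538]
[0.4884 0.3551 0.0545]
[391.6846 143.5906] 149 [0.358  0.2959 0.057 ]
[426.0093 212.7009] 107 [0.5972 0.26   0.057 ]
[410.7351 215.2703] 185 [0.5871 0.2212 0.057 ]
[262.2073 233.1585] 82 [ 0.4734 -0.1372  0.057 ]
[151.3218 255.7356] 87 [ 0.4164 -0.4026  0.057 ]
[206.75  256.371] 124 [ 0.4762 -0.2817  0.057 ]
[339.0773 266.7682] 220 [ 0.6391 -0.0061  0.057 ]
[316.4748 212.1912] 476 [ 0.6389 -0.0063  0.057 ]
[432.3707 267.9052] 116 [ 0.4731 -0.282   0.057 ]
[374.0288 273.5   ] 104 [ 0.4706 -0.136   0.057 ]
[483.781  287.9714] 105 [ 0.4133 -0.4021  0.057 ]
[193.356 352.089] 427 [0.3142 0.3174 0.057 ]
0.1
```

The jig measures 240.0 x 170.3 mm, which matches its given size. Its yaw is -0.138 rad. The push face is at (0.578, 0.003), and the plate's top edge agrees to 2 mm. The button is at (0.473, -0.282), and both cameras agree to 3 mm. I'll shut the gripper and turn it so the pad sides do the pushing, checking first which way joint 6 runs.

Request:
arm_command --increments "0 0 -10 0 0 0 1; 0 0 -10 0 0 0 1" --squeeze 60

```text
clock: 0.35
eef_pos: [0.1482, -0.4761, 0.2294]
eef_rot: [[0.614, -0.789, -0.001], [-0.789, -0.614, 0.004], [-0.004, -0.002, -1.0]]
force: [-0.3, 0.5, 0.4]
grip_width: 0.606
```

```bash
cat >> h.py <<'E'
from workcell import observe
def st(tgt=None,yaw=None):
    np.set_printoptions(precision=4,suppress=True)
    s=observe();R=np.array(s['eef_rot']);p=np.array(s['eef_pos'])
    print("t",s['clock'],"p",p,"F",np.array(s['force']),"w",s['grip_width'],"q",np.array(s['joint_pos']))
    print(R)
    if tgt is not None:print("shift cm",R.T@(np.array(tgt)-p)*100)
    if yaw is not None:
        from scipy.spatial.transform import Rotation as Q
        c,n=np.cos(yaw),np.sin(yaw)
        T=np.array([[c,n,0],[n,-c,0],[0,0,-1]])
        print("turn deg",np.degrees(Q.from_matrix(R.T@T).as_rotvec()))
E
python3 -c "
from h import *
st([.529,.010,.2],1.433)"
```

```text
t 0.35 p [ 0.1482 -0.4761  0.2294] F [-0.2596  0.5094  0.3931] w 0.6060398577815802 q [-1.269   0.2424  0.0023  1.3351  0.      1.211 ]
[[ 0.6143 -0.7891 -0.0013]
 [-0.789  -0.6143  0.0043]
 [-0.0042 -0.0016 -1.    ]]
shift cm [-14.9525 -59.9046   3.0952]
turn deg [  -0.3273    0.0109 -134.2014]
```

Request:
arm_command --increments "0 0 -10.6 0 0 0 1; 0 0 -10.6 0 0 0 1; 0 0 -10.6 0 0 0 1; 0 0 -10.6 0 0 0 1; 0 0 -10.6 0 0 0 1; 0 0 -10.6 0 0 0 1; 0 0 -10.6 0 0 0 1; 0 0 -10.6 0 0 0 1; 0 0 -10.6 0 0 0 1; 0 0 -10.6 0 0 0 1; 0 0 -10.6 0 0 0 1; 0 0 -10.6 0 0 0 1"

```text
clock: 1.85
eef_pos: [0.1468, -0.4715, 0.2227]
eef_rot: [[0.228, 0.974, -0.006], [0.974, -0.228, 0.019], [0.017, -0.01, -1.0]]
force: [-0.0, -0.4, 0.1]
grip_width: -0.002
```

```bash
python3 -c "
from h import *
st([.529,.010,.2],1.433)"
```

```text
t 1.85 p [ 0.1468 -0.4715  0.2227] F [-0.004  -0.3815  0.1364] w -0.0016319194000464377 q [-1.269   0.2483 -0.0077  1.3347  0.     -1.0392]
[[ 0.2278  0.9737 -0.0059]
 [ 0.9736 -0.2277  0.019 ]
 [ 0.0172 -0.0101 -0.9998]]
shift cm [55.5483 26.2761  2.9572]
turn deg [-0.5316 -1.009  -5.2706]
```

Request:
arm_command --increments "-0.5 -1 -5.3 0 0 0 1; 0 0 0 5.2 3 0.2 1; 0 0 0 5.2 3 0.2 1; 0 0 0 5.2 3 0.2 1; 0 0 0 5.2 3 0.2 1; 0 0 0 5.2 3 0.2 1; 0 0 0 5.2 3 0.2 1; 0 0 0 5.2 3 0.2 1"

```text
clock: 2.85
eef_pos: [0.4085, -0.1325, 0.2056]
eef_rot: [[0.144, 0.99, -0.001], [0.99, -0.144, 0.002], [0.001, -0.001, -1.0]]
force: [1.0, -0.7, 1.0]
grip_width: 0.002
```

```bash
python3 -c "
from h import *
st([.529,.010,.2],1.433)"
```

```text
t 2.85 p [ 0.4085 -0.1325  0.2056] F [ 0.9757 -0.743   1.0143] w 0.0021243817003784838 q [-0.3146  0.1168 -0.2156  1.2397  0.0012 -0.1702]
[[ 0.1439  0.9896 -0.001 ]
 [ 0.9896 -0.1439  0.0016]
 [ 0.0015 -0.0012 -1.    ]]
shift cm [15.8381  9.8694  0.567 ]
turn deg [-0.067  -0.0838 -0.3776]
```

Request:
arm_command --increments "0 0 0 5.4 3.3 0 1; 0 0 0 5.4 3.3 0 1; 0 0 -0.4 4.5 3 0 1; 0 0 0 0 0 5 1; 0 0 0 0 0 5 1; 0 0 0 0 0 3 1; 0 0 0 0 0 0 1"

```text
clock: 3.72
eef_pos: [0.5273, 0.0119, 0.0699]
eef_rot: [[0.127, 0.992, -0.002], [0.992, -0.127, 0.001], [0.001, -0.002, -1.0]]
force: [-0.7, 0.8, 0.2]
grip_width: 0.002
```

```bash
python3 -c "
from h import *
st([.529,.010,.04],1.433)
import cv2
from workcell import get_image
for n in('top','scene'):
  p,d=get_image(n);cv2.imwrite(f'pics/{n}1.png',p[:,:,::-1])
  u,v=map(int,proj(n,[.57,.003,.05]));cv2.imwrite(f'pics/{n}1c.png',cv2.resize(p[v-75:v+75,u-75:u+75,::-1],None,fx=4,fy=4,interpolation=cv2.INTER_CUBIC));print(u,v)
"
```

```text
t 3.725 p [0.5273 0.0119 0.0699] F [-0.7343  0.7858  0.21  ] w 0.0015806480121824719 q [ 0.0219  0.4211 -0.1842  0.9669  0.0013  0.1489]
[[ 0.1267  0.9919 -0.0015]
 [ 0.9919 -0.1267  0.0012]
 [ 0.001  -0.0017 -1.    ]]
shift cm [-0.1728  0.1969  2.9847]
turn deg [-0.0964 -0.0585  0.6159]
314 239
329 243
```

View pics/top1c.png

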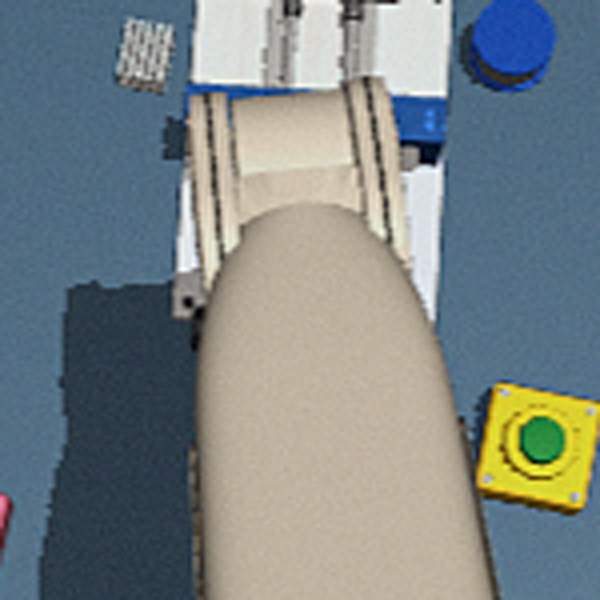

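View pics/scene1c.png

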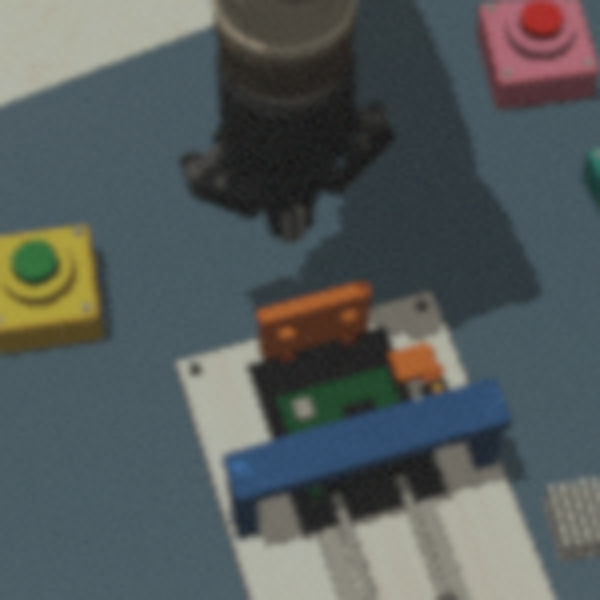

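The scene view shows the closed fingertips at crop (290,225), in front of the orange plate at (315,320) with a clear path between them. I'll lower the tool and approach the plate.

Request:
arm_command --increments "0 0 0.6 -0.2 0.2 2 1; 0 0 0 0 0 0.7 1; 0 0 0 0 0 0 1; 0 0 0 0 1.5 0 1; 0 0 0 0 1 0 1; 0 0 0 0 0 0 1"

```text
clock: 4.58
eef_pos: [0.5639, 0.0058, 0.0552]
eef_rot: [[0.138, 0.99, 0.021], [0.99, -0.138, 0.002], [0.005, 0.02, -1.0]]
force: [-0.1, 0.6, 1.3]
grip_width: 0.0
```

```bash
python3 -c "
from h import *
st([.5671,.0043,.04],1.433)
"
```

```text
t 4.575 p [0.5639 0.0058 0.0552] F [-0.1274  0.6212  1.3292] w 0.0002804292391353329 q [ 0.0094  0.4847 -0.1237  0.9417  0.0016  0.1479]
[[ 0.1379  0.9902  0.0206]
 [ 0.9904 -0.138   0.0018]
 [ 0.0046  0.0202 -0.9998]]
shift cm [-0.1129  0.3061  1.5263]
turn deg [ 1.1561 -0.2647 -0.0364]
```

Request:
arm_command --increments "1.2 -0.3 0 0 -0.2 1 1; 0 0 0 0 0 0.5 1; 0 0 0 0 0 0 1"

```text
clock: 4.95
eef_pos: [0.5608, 0.0063, 0.039]
eef_rot: [[0.138, 0.99, -0.004], [0.99, -0.138, -0.001], [-0.001, -0.004, -1.0]]
force: [1.1, 1.2, -0.0]
grip_width: -0.003
```

```bash
python3 -c "
from h import *
st([.5671,.0043,.04],1.433)
"
```

```text
t 4.95 p [0.5608 0.0063 0.039 ] F [ 1.0781  1.1795 -0.0367] w -0.002757566605356022 q [ 0.0115  0.5149 -0.1215  0.9384 -0.0005  0.1497]
[[ 0.1378  0.9904 -0.004 ]
 [ 0.9905 -0.1378 -0.0006]
 [-0.0011 -0.0039 -1.    ]]
shift cm [-0.1077  0.653  -0.1055]
turn deg [-0.2249  0.0646 -0.0275]
```

Request:
arm_command --increments "0 0 0 -0.1 0.8 -0.1 1; 0 0 0 0 0.8 0 1; 0 0 0 0 0.8 0 1; 0 0 0 0 0.8 0 1"

```text
clock: 5.45
eef_pos: [0.5834, 0.0022, 0.0394]
eef_rot: [[0.137, 0.99, -0.024], [0.991, -0.137, 0.003], [-0.001, -0.025, -1.0]]
force: [-11.7, 1.6, 9.9]
grip_width: 0.003
```

```bash
python3 -c "
from h import *
st([.6171,-.0026,.04],1.433)
"
```

```text
t 5.45 p [0.5834 0.0022 0.0394] F [-11.7304   1.5589   9.9069] w 0.0027019520383293793 q [ 0.0024  0.5664 -0.0286  1.0002  0.0028  0.1393]
[[ 0.1365  0.9903 -0.0245]
 [ 0.9906 -0.1365  0.0027]
 [-0.0007 -0.0246 -0.9997]]
shift cm [-0.019   3.4015 -0.1451]
turn deg [-1.4116  0.0384  0.0477]
```

Request:
arm_command --increments "-1.4 0 0 0 0.2 -0.2 1; 0 0 0 0 0 0 1"

```text
clock: 5.7
eef_pos: [0.5801, 0.0025, 0.0396]
eef_rot: [[0.136, 0.991, -0.012], [0.991, -0.136, 0.001], [-0.001, -0.012, -1.0]]
force: [-8.1, 1.3, 6.9]
grip_width: -0.003
```

```bash
python3 -c "
from h import *
st([.6171,-.0026,.04],1.433)
import cv2
from workcell import get_image
for n in('scene',):
  p,d=get_image(n);
  u,v=map(int,proj(n,[.57,.003,.05]));cv2.imwrite(f'pics/{n}2c.png',cv2.resize(p[v-60:v+60,u-60:u+60,::-1],None,fx=5,fy=5,interpolation=cv2.INTER_CUBIC));print(u,v)
"
```

```text
t 5.7 p [0.5801 0.0025 0.0396] F [-8.0932  1.3106  6.8815] w -0.003297959112021521 q [ 0.0038  0.5522 -0.0532  0.9778  0.0009  0.1405]
[[ 0.1362  0.9906 -0.0124]
 [ 0.9907 -0.1362  0.0009]
 [-0.0008 -0.0124 -0.9999]]
shift cm [-0.0026  3.7312 -0.0832]
turn deg [-0.7109  0.0479  0.0665]
329 243
```

View pics/scene2c.png

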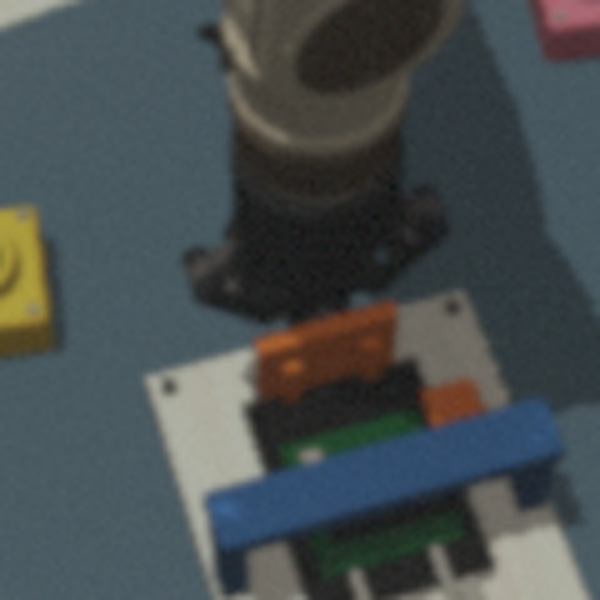

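Request:
arm_command --increments "-0.8 0 0 0 1 -0.1 1; -0.3 0 0 0 1 0 1; -0.3 0 0 0 1 0 1; -0.3 0 0 0 1 0 1"

```text
clock: 6.25
eef_pos: [0.6063, -0.0012, 0.0393]
eef_rot: [[0.135, 0.991, -0.012], [0.991, -0.135, 0.001], [-0.001, -0.012, -1.0]]
force: [-10.3, 1.1, 7.9]
grip_width: -0.0
```

```bash
python3 -c "
from h import *
st([.6171,-.0026,.04],1.433)
"
```

```text
t 6.25 p [ 0.6063 -0.0012  0.0393] F [-10.2596   1.146    7.9086] w -0.0004484355825858231 q [-0.0023  0.5971  0.0271  1.0128  0.0005  0.1329]
[[ 0.1347  0.9908 -0.0121]
 [ 0.9909 -0.1347  0.0006]
 [-0.0011 -0.012  -0.9999]]
shift cm [ 0.0089  1.0875 -0.0851]
turn deg [-0.6888  0.0617  0.1514]
```

Request:
arm_command --increments "-0.6 0 0 0 0.9 -0.1 1; -0.3 0 0 0 0.8 0 1; 0 0 0 0 0.5 0 1"

```text
clock: 6.62
eef_pos: [0.6184, -0.003, 0.0392]
eef_rot: [[0.134, 0.991, -0.018], [0.991, -0.134, 0.001], [-0.001, -0.018, -1.0]]
force: [-9.4, 1.0, 7.2]
grip_width: -0.0
```

```bash
python3 -c "
from h import *
st([.6171,-.0026,.04],1.433)
import cv2
from workcell import get_image
for n in('scene',):
  p,d=get_image(n);
  u,v=map(int,proj(n,[.62,.003,.05]));cv2.imwrite(f'pics/{n}3c.png',cv2.resize(p[v-60:v+60,u-60:u+60,::-1],None,fx=5,fy=5,interpolation=cv2.INTER_CUBIC));print(u,v)
"
```

```text
t 6.625 p [ 0.6184 -0.003   0.0392] F [-9.3553  1.0366  7.1815] w -0.0004350427940089006 q [-0.0054  0.6228  0.0739  1.0402  0.0012  0.1289]
[[ 0.1339  0.9908 -0.0183]
 [ 0.991  -0.1339  0.0013]
 [-0.0011 -0.0183 -0.9998]]
shift cm [ 0.0195 -0.1357 -0.0803]
turn deg [-1.0466  0.0675  0.2016]
338 260
```

View pics/scene3c.png

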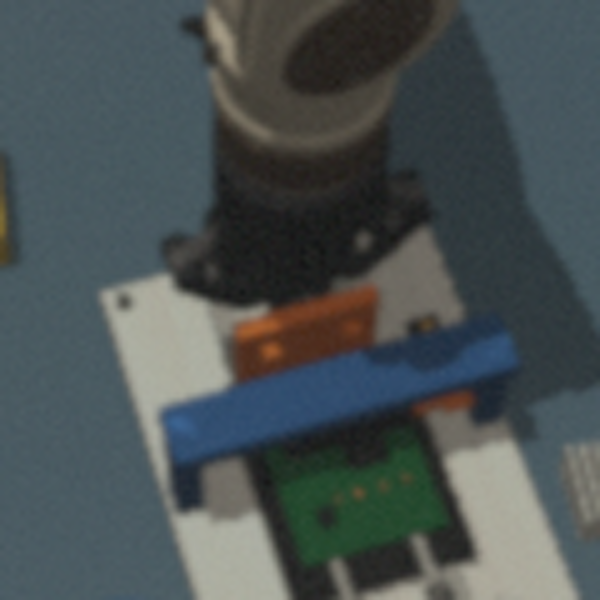

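The brass pin shows at crop (428,325) with the orange tooth past it at (445,400), at about 50 mm of travel. I'll let go by backing straight off.

Request:
arm_command --increments "0 0 0 0 -1.5 0 1; 0 0 0 0 -2.5 0 1; 0 0 0 0 -3 0 1; 0 0 0 0 -3 0 1; 0 0 0 0 0 -4 1; 0 0 0 0 0 -5 1; 0 0 0 0 0 0 1"

```text
clock: 7.55
eef_pos: [0.5193, 0.0098, 0.1331]
eef_rot: [[0.134, 0.991, -0.02], [0.991, -0.134, 0.001], [-0.002, -0.02, -1.0]]
force: [-0.6, -0.9, -0.3]
grip_width: 0.002
```

```bash
python3 -c "
from h import *
st([.4735,-.282,.12],1.433)
import cv2
from workcell import get_image
for n in('scene',):
  p,d=get_image(n);
  u,v=map(int,proj(n,[.62,.003,.05]));cv2.imwrite(f'pics/{n}4c.png',cv2.resize(p[v-60:v+60,u-60:u+60,::-1],None,fx=5,fy=5,interpolation=cv2.INTER_CUBIC));print(u,v)
"
```

```text
t 7.55 p [0.5193 0.0098 0.1331] F [-0.63   -0.9407 -0.3076] w 0.0016207407350262721 q [ 0.0183  0.3571 -0.0983  1.1354  0.0011  0.1531]
[[ 0.1345  0.9907 -0.0199]
 [ 0.9909 -0.1345  0.0007]
 [-0.002  -0.0198 -0.9998]]
shift cm [-29.5287  -0.588    1.3836]
turn deg [-1.1366  0.1156  0.1667]
338 260
```

View pics/scene4c.png

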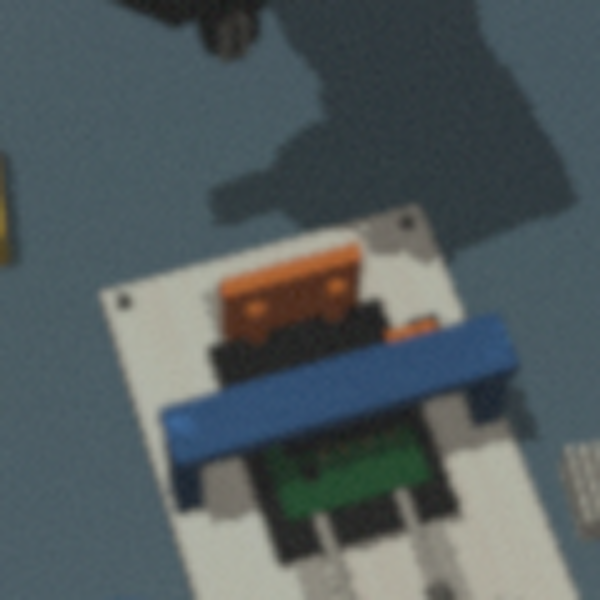

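```bash
python3 -c "
from h import *
ex=np.array([np.cos(-.138),np.sin(-.138),0]);o=np.array([.6834,-.0117,0])
for s in(0,.03,.05):
  print(s,[proj('scene',o+ex*(-.106+s+dx)+[0,0,.075])for dx in(0,.01)])
X=ray('scene',278+289/5,200+264/5,.075);print(X,(X-o)@ex+.106)
"
```

```text
0 [array([331.41987504, 241.52715038]), array([332.69397935, 244.98879569])]
0.03 [array([335.27705935, 252.00682926]), array([336.58635464, 255.56408582])]
0.05 [array([337.90770475, 259.15409443]), array([339.24127695, 262.77730952])]
[ 0.61057541 -0.00105971  0.075     ] 0.03240404105968371
```

The carriage reads about 0.030 to 0.032 and is held at the mid position. Next I move over the green button on the grey box.

Request:
arm_command --increments "-1.1 0.1 0.2 -4 0 0 1; 0 0 0 -5 -0.1 0 1; 0 0 0 -5 -0.1 0 1; 0 0 0 -5 -0.1 0 1; 0 0 0 -5 -0.1 0 1; 0 0 0 -3 -0.1 0 1; 0 0 0 -1 0 0 1; 0 0 0 0 0 0 1"

```text
clock: 8.6
eef_pos: [0.4717, -0.274, 0.121]
eef_rot: [[0.136, 0.991, -0.015], [0.991, -0.136, 0.004], [0.002, -0.015, -1.0]]
force: [0.2, 0.5, -0.3]
grip_width: -0.001
```

```bash
python3 -c "
from h import *
st([.4735,-.282,.075],1.433)
"
```

```text
t 8.6 p [ 0.4717 -0.274   0.121 ] F [ 0.1987  0.5205 -0.2981] w -0.0008726658669425712 q [-0.5242  0.4118 -0.0493  1.1248 -0.0036 -0.3881]
[[ 0.1357  0.9906 -0.0148]
 [ 0.9907 -0.1356  0.0044]
 [ 0.0024 -0.0153 -0.9999]]
shift cm [-0.7831  0.3617  4.5895]
turn deg [-0.8745 -0.1341  0.0971]
```

Request:
arm_command --increments "-0.9 -0.1 0 -0.8 0.3 0 1; 0 0 0 0 0 2.5 1; 0 0 0 0 0 1.5 1; 0 0 0 0 0 0 1"

```text
clock: 9.1
eef_pos: [0.4753, -0.2795, 0.0797]
eef_rot: [[0.13, 0.992, 0.003], [0.992, -0.13, 0.001], [0.001, 0.003, -1.0]]
force: [0.4, 0.4, 0.5]
grip_width: 0.002
```

```bash
python3 -c "
from h import *
st([.4735,-.282,.057],1.433)
import cv2
from workcell import get_image
for n in('scene',):
  p,d=get_image(n);
  u,v=map(int,proj(n,[.4735,-.282,.057]));cv2.imwrite(f'pics/{n}5c.png',cv2.resize(p[v-50:v+50,u-50:u+50,::-1],None,fx=6,fy=6,interpolation=cv2.INTER_CUBIC));print(u,v)
"
```

```text
t 9.1 p [ 0.4753 -0.2795  0.0797] F [0.3979 0.4128 0.5467] w 0.002216106141891946 q [-0.5326  0.4492 -0.1087  1.0109  0.0018 -0.4024]
[[ 0.1298  0.9915  0.0027]
 [ 0.9915 -0.1298  0.0006]
 [ 0.0009  0.0026 -1.    ]]
shift cm [-0.2759 -0.1465  2.2743]
turn deg [ 0.1472 -0.0519  0.4381]
206 255
```

View pics/scene5c.png

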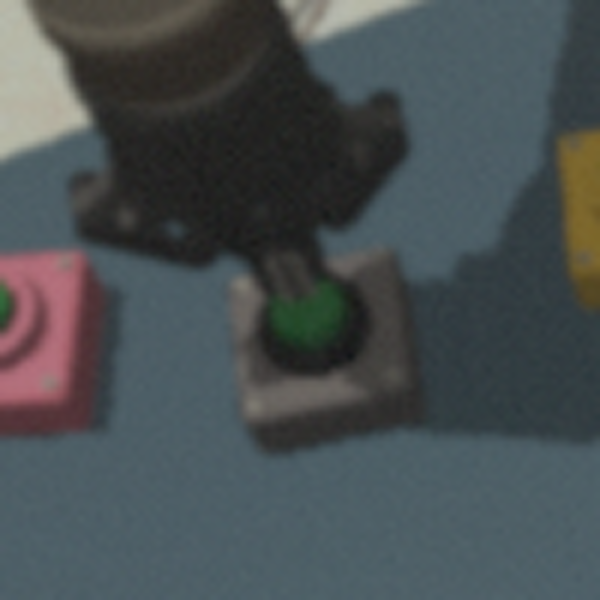

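The fingertips, at crop (290,280), are right above the green cap at (308,315) on the grey box. I'll come down to contact.

Request:
arm_command --increments "0 0 0 -0.3 -0.1 0.5 1; 0 0 0 0 0 1 1; 0 0 0 0 0 0.4 1; 0 0 0 0 0 0 1"

```text
clock: 9.65
eef_pos: [0.4756, -0.2832, 0.0619]
eef_rot: [[0.129, 0.992, 0.006], [0.992, -0.129, -0.002], [-0.001, 0.007, -1.0]]
force: [0.1, 0.3, -0.7]
grip_width: 0.001
```

```bash
python3 -c "
from h import *
st([.4735,-.282,.051],1.433)
"
```

```text
t 9.65 p [ 0.4756 -0.2832  0.0619] F [ 0.1091  0.3382 -0.691 ] w 0.0013852900085336995 q [-0.5382  0.4692 -0.1294  0.9658  0.0019 -0.4085]
[[ 0.1294  0.9916  0.0065]
 [ 0.9916 -0.1294 -0.0016]
 [-0.0008  0.0067 -1.    ]]
shift cm [ 0.0966 -0.2266  1.0856]
turn deg [0.3813 0.0417 0.4613]
```

Request:
arm_command --increments "0.4 0 0 0.1 -0.2 0.5 1; 0 0 0 0 0 0.5 1; 0 0 0 0 0 0.5 1; 0 0 0 0 0 0.3 1; 0 0 0 0 0 0.3 1"

```text
clock: 10.28
eef_pos: [0.474, -0.2822, 0.0508]
eef_rot: [[0.129, 0.992, 0.004], [0.992, -0.129, -0.004], [-0.003, 0.004, -1.0]]
force: [-6.5, 4.0, 19.0]
grip_width: 0.003
```

```bash
python3 -c "
from h import *
st([.4735,-.282,.051],1.433)
"
```

```text
t 10.275 p [ 0.474  -0.2822  0.0508] F [-6.4727  3.9984 18.9591] w 0.0025156967249724427 q [-0.5364  0.4795 -0.1459  0.9402 -0.0012 -0.4066]
[[ 0.1294  0.9916  0.0039]
 [ 0.9916 -0.1294 -0.0037]
 [-0.0031  0.0043 -1.    ]]
shift cm [ 0.0168 -0.0567 -0.017 ]
turn deg [0.2489 0.1789 0.4607]
```

The force is 19 N at z = 0.0508, well over the 5 N spring, so the button is at its bottom stop. I'll press briefly, then lift clear.

Request:
arm_command --increments "0 0 0 0 0 0.3 1; 0 0 0 0 0 0.3 1"

```text
clock: 10.52
eef_pos: [0.474, -0.2822, 0.0508]
eef_rot: [[0.129, 0.992, 0.007], [0.992, -0.129, -0.005], [-0.005, 0.007, -1.0]]
force: [-6.8, 4.0, 20.6]
grip_width: -0.001
```

Request:
arm_command --increments "0 0 0 0 0 -1.5 1; 0 0 0 0 0 -3 1; 0 0 0 0 0 -4 1; 0 0 0 0 0 -4 1; 0 0 0 0 -4 0 1; 0 0 0 0 -4 0 1; 0 0 0 0 -4 0 1; 0 0 0 0 0 0 1"

```text
clock: 11.52
eef_pos: [0.3523, -0.2659, 0.1781]
eef_rot: [[0.128, 0.992, 0.01], [0.992, -0.128, -0.008], [-0.007, 0.011, -1.0]]
force: [0.1, -0.2, 0.7]
grip_width: 0.002
```

```bash
python3 -c "
from h import *
st()
import cv2
from workcell import get_image
for n in('scene','top'):
  p,d=get_image(n);cv2.imwrite(f'pics/{n}6.png',p[:,:,::-1]);np.save(f'pics/{n}6.npy',d)
p=cv2.imread('pics/top6.png');cv2.imwrite('pics/cj6.png',cv2.resize(p[145:255,260:370],None,fx=5,fy=5,interpolation=cv2.INTER_CUBIC))
p=cv2.imread('pics/scene6.png');cv2.imwrite('pics/cb6.png',cv2.resize(p[200:300,130:250],None,fx=5,fy=5,interpolation=cv2.INTER_CUBIC))
for n in('top','scene'):
  D0,D=np.load(f'pics/{n}0.npy'),np.load(f'pics/{n}6.npy')
  u=proj(n,[.4735,-.282,.057]);r=[dep(n,u[0]+a,u[1]+b,D)[2] for a in(-2,-1,0,1,2) for b in(-2,-1,0,1,2)];r0=[dep(n,u[0]+a,u[1]+b,D0)[2] for a in(-2,-1,0,1,2) for b in(-2,-1,0,1,2)]
  print(n,'green z',np.median(r),'before',np.median(r0))
"
```

```text
t 11.525 p [ 0.3523 -0.2659  0.1781] F [ 0.1027 -0.1897  0.6781] w 0.0024025000954682285 q [-0.6464  0.1482 -0.2533  1.1565 -0.0003 -0.5179]
[[ 0.1282  0.9917  0.01  ]
 [ 0.9917 -0.1281 -0.0079]
 [-0.0066  0.0109 -0.9999]]
top green z 0.05709333166518636 before 0.057914777363655585
scene green z 0.05850938318518125 before 0.05836534967793017
```

View pics/top6.png

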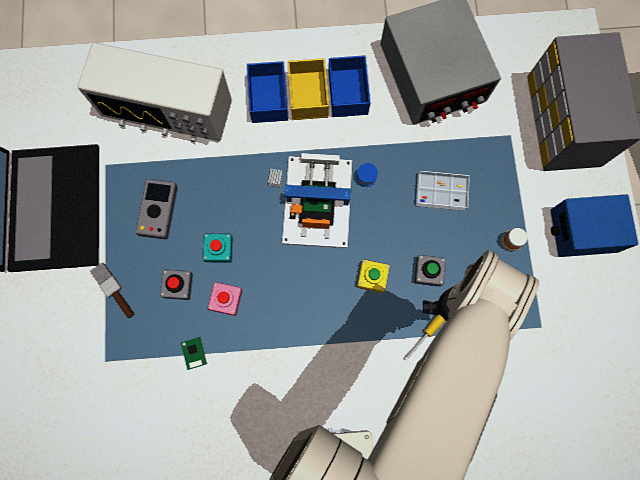

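View pics/scene6.png

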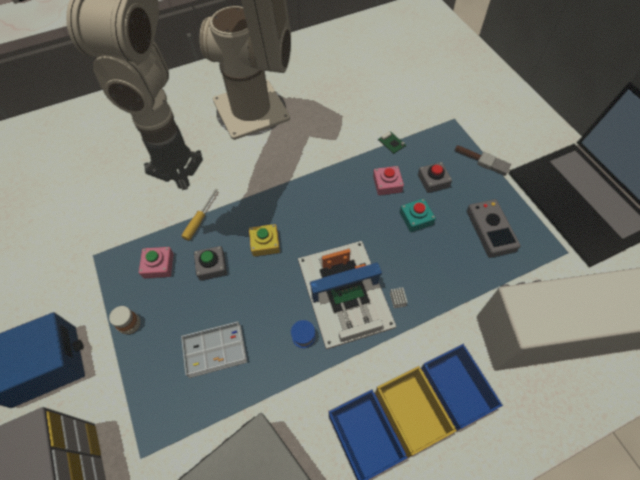

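View pics/cj6.png

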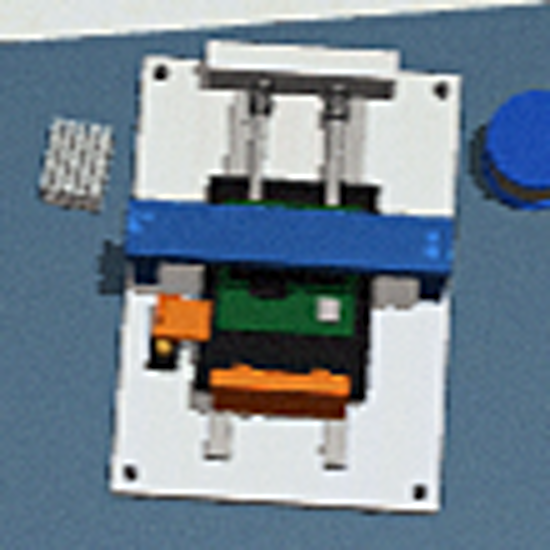

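The pin, at crop (163,347), sits right behind the orange tooth at (182,317), and the carriage has shifted about 11 px, or 30 mm. The green cap is back up and the bystanders have not moved. I'm handing the job in.

```bash
python3 -c "
from workcell import *
hand_in();print(observe()['clock'])"
```

```text
the job is handed in; nothing more can be done
the job is handed in; nothing more can be done
```

The job is done and handed in at about 11.6 s, well under the 43 s limit.

- **Carriage:** I pushed the orange plate in by about 50 mm with the closed fingertips, then backed off. It sprang back and the pin caught it. My check from the image puts it at about 0.030–0.032 m, with the brass pin directly behind the tooth.
- **Start button:** I then pressed the green button on the grey box until it bottomed out, at z = 0.0508 m with about 20 N against the 5 N spring. I lifted off, and the depth images show the cap back at about 57–58 mm.
- **Everything else:** In the final pictures the other things on the bench look unmoved. The red button and the look-alike buttons were not touched, and the gripper was clear of everything, with the wrist force near zero.

No check failed. The two cameras differed by about 3 mm on the button's position. While pushing, I saw an upward force of 7–10 N on the tool that I hadn't expected; I took it to be friction against the plate.

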